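Push the wheel round to bring its valve to the top

TASK

The small bicycle wheel on the leaning stand must be ready for the pump: turn it by pushing its spokes with the fingertips, spoke after spoke as needed, until the valve stem is at the very top of the wheel (twelve o'clock, straight above the hub as you face the wheel), then let go and leave it there at rest. Keep off the freshly coated tyre and do not push on the delicate valve stem itself, and do not lift, tip or shove the stand or disturb the other things on the bench.

Things in the scene. Friction and masses are not known exactly. Their poses are not given: they have to be found in the camera images.
- stand: Loose, heavy (6 kg) steel wheel stand, base plate 12 mm thick, x -90 to 150, y -100 to 100 mm. Behind the wheel a post, x 30 to 60, y -20 to 20 mm, 125 mm high, and a 20 mm stub axle from it up to the hub's back. Origin on the bench straight below the hub; z up; -x is its front, roughly towards the robot; y is along the wheel's level diameter (+y on the robot's left).
- hub (a point): Centre of the wheel, 175 mm straight above the stand's origin; axes as the stand's. The wheel leans back 50 degrees from upright: its axle points to the front and up, along (-0.643, 0, 0.766) in these axes; up the wheel, from the hub to twelve o'clock, is (0.766, 0, 0.643). Hub 48 mm diameter, 46 mm long.
- wheel (a joint): Angle of the wheel on its axle, rad. 0 or any whole turn (6.283) has the valve at twelve o'clock; growing values turn it anticlockwise seen from the front (robot's side), so at 1.571 the valve is on the left (+y). Child's bicycle wheel, 300 mm over the tyre. A light drag (0.13 N m, about 2 N at mid-spoke) stops it wherever it is left.
- spoke (a point): Mid-length of one of five equal straight aluminium spokes, 63 mm from the axle, on the wheel's mid-plane. Spokes are 14 mm wide, 12 mm thick, run from the hub to the rim (inner radius 105 mm, 28 mm wide), and lie 36 (this one), 108, 180, 252 and 324 degrees anticlockwise from the valve. The gaps between are open right through, with free air behind but for the stand's post.
- valve: Valve stem, not to be pushed (black rubber, 10 mm thick, brass cap, 30 mm long), which leaves the rim's inside and bends out to the front. Its origin is 95 mm from the axle, 12 mm in front of the wheel's mid-plane; the stem reaches in to 81 mm from the axle and out to 33 mm in front. Its x axis points from the hub out through the valve, z along the axle to the front.
- tyre: Black tyre on the wheel, freshly coated, not to be touched: ring 44 mm thick, inner radius 106 mm, outer 150 mm; origin at the hub's centre, turns with the wheel.
- sprayer: Bystander: yellow trigger sprayer, 80 mm diameter, 235 mm tall, upright; origin under its middle.
- grate: Bystander: round steel bucket grate lying flat, 240 mm diameter, 10 mm high; origin under its centre.
- mirror: Bystander: inspection mirror lying flat, chrome handle along its x, from -97 to 124 mm, 52 mm round head at +x; 14 mm high.
- cup: Bystander: clear polycarbonate cup, 72 mm diameter, 95 mm tall, upright; origin under its centre.
- tin: Bystander: round metal tin, 84 mm diameter, 50 mm tall; origin under its centre.
- spanner: Bystander: steel spanner lying flat along its x, 160 mm long.
- gauge: Bystander: round pressure gauge lying face up, 48 mm diameter, 23 mm high, with a brass nozzle to 66 mm along its -x.

How it is judged:
At the end, for the whole second after the job is handed in: The valve is at twelve o'clock on the wheel to within 7 degrees either side (its point within 11.4 mm of the stand's middle plane, above the hub), the wheel is at rest, and the stand sits flat within 30 mm of where it began (y of valve in the frame of stand between -0.0114 and 0.0114 m and z of valve in the frame of stand above 0.2 m and velocity of joint wheel between -0.05 and 0.05 rad/s and distance of stand from where it was at the start of the episode below 0.03 m and angle between stand's own z axis and vertical below 0.05 rad); the robot touches nothing.
It fails at once if the tyre is touched (over 2 N) (contact force between any of the fingers, the arm and tyre above 2 N).
It fails at once if the valve stem is pushed on (over 2 N) (contact force between any of the fingers, the arm and valve above 2 N).
It fails at once if the stand is lifted, tipped (over 6 degrees) or shoved (over 30 mm) (distance of stand from where it was at the start of the episode above 0.03 m or angle between stand's own z axis and vertical above 0.1 rad or height (world z) of stand above 0.012 m).
It fails at once if another thing on the bench is moved over 30 mm (distance of any of sprayer, grate, mirror, cup, tin, spanner, gauge from where it was at the start of the episode above 0.03 m).
It also fails if it takes over 64 s, if anything falls off the work surface, if the arm or the gripper's body presses on something with over 40 N, if the wrist force passes 120 N, or if a joint passes its speed limit or range.

ROBOT

A 7-joint arm with a two-finger parallel gripper is mounted at the origin on the work surface. World frame = base frame: x ahead of the robot, y to its left, z up, the work surface at z = 0. Lengths are in m, angles in rad, forces in N, time in s.
With the tool pointing down it reaches from about 0.4 to 0.85 m from the base axis. Payload 10.4 kg.
Tool frame: the origin (TCP) lies between the finger pads; the fingertips stand 17 mm ahead of it and the grasp point (between the pads) lies 2 mm behind it; z points along the fingers, y is the line along which they close (so a half turn about z gives the same grasp; the last joint's range is limited). The gripper opens to 85 mm and grips with 20 to 120 N. Pads are 22 mm wide; open, the fingers measure 114 mm over their backs; the gripper's body (76 mm by 85 mm) begins 54 mm behind the grasp point. The pads swing forward as they close: fully open they stand 13 mm farther back than shut.
Start: joints at [-1.184, 0.332, -0.065, 1.46, 0.022, 1.35, -0.088], TCP at [0.249, 0.573, 0.248] pointing down, gripper open.
Joint ranges: [-2.6, 2.6], [-0.5, 2.12], [-1.47, 1.34], [0.16, 2.42], [-1.27, 4.41], [0.06, 2.06], [-2.6, 2.6]. Speed limits (rad/s): [2.22, 2.22, 2.79, 2.79, 3.14, 3.14, 3.14].

INTERFACE

Orientations are given as a unit quaternion [x, y, z, w].
In Python, from workcell import readout, imaging, manip gives the robot as it stands. The module is installed in compiled form; this text tells all that it offers.
- The arm moves only by the shell command python3 -m crank 'ROWS' [OPENING] [FORCE]. ROWS is JSON, a list of rows, each a list of 4 numbers: the shift along the tool's x, y, z as a fraction of full scale, then the turn about the tool's z as a fraction of full scale. In form: [[x, y, z, yaw], ...]. A call has 1 to 5 rows; each row is the pose to reach, as a shift and turn from the pose commanded when the call began, along the tool's axes at that moment; what a row does not reach only later rows make up. Full scale, the value 1, is 400 mm for a shift and 60 degrees for a turn. A row lasts 1/12 s, in which the tool goes at most 41.7 mm and 7.16 degrees, less where a joint would pass 70% of its speed; a pose out of reach is approached as far as the arm can. A call with a number of a shift or a turn outside -1 to 1 is refused whole. A call with a gripper value outside its range is refused whole. OPENING is the gripper command: -1 is shut, 1 is fully open, values between are in proportion, set as the call begins (- or left out, the last holds). The fingers move at their own pace and stop on an object; FORCE is the grip in N (left out, the last holds). Time passes only in rows, so rows that repeat a pose let the fingers close. It gives the time, the measured TCP pose, the force, the opening and the grip force at its end, in the units of the state.
- readout.get_obs(): the state, without advancing time (a new reading comes with each control period).
- imaging.camera(name): name is "scene" or "top"; returns a dict with "color" (384x512x3 uint8, red, green, blue), "fx", "fy", "cx", "cy" (pixels), "rvec" (rotation vector, rad) and "tvec" (3), from world to camera coordinates, as OpenCV has them. Camera axes: x right, y down, z forward; pixel columns grow to the right and rows downward; lengths in m; the calibration is good to about 2 mm. A picture is of the moment at which its call begins. There is no depth.
- manip.hand_in(): hands the job in; it is judged then, once.
The state is a dict: "clock": time; "joint_pos": joint angles; "joint_velocities": joint speeds; "tau": joint torques, N m; "position": TCP position; "ee_rot": TCP orientation; "ft_force": force on the tool from outside, world axes, zero at the start; "torque": the same for the moment, N m; "grip_width": opening from 0.0 (shut) to 1.0 (fully open); "grasp_force": force on a finger pad.
Only numpy, scipy, OpenCV 4.12 (cv2) and the standard library are available. Lean on these libraries where they do the work, as an engineer would, in place of code of your own. Each camera call takes 0.05 s, during which the arm holds its last target. There are 200 camera calls.

## Working session

There is one attempt and no reset: what is moved stays moved. The work goes in short steps, Python scripts to look and compute and a shell command to move; the robot and the scene stay as the last step left them, time stands still between calls to the robot, and variables do not carry over. Pictures are saved under pics/ and viewed, at most 10 in all, crops included, and the job is handed in when it is done.

```bash
mkdir -p pics; python3 - <<'E'
from workcell import readout, imaging
import cv2,numpy as np
o=readout.get_obs();print(o)
for n in("scene","top"):
    c=imaging.camera(n);cv2.imwrite(f"pics/{n}0.png",cv2.resize(c["color"][:,:,::-1],(800,600)))
    np.savez(f"{n}.npz",**{k:np.array(c[k]) for k in c})
    print({k:c[k] for k in c if k!="color"})
E
```

```text
{'clock': 0.0, 'joint_pos': array([-1.18361702,  0.33283904, -0.06469283,  1.46094343,  0.02162173,
        1.34988985, -0.08848542]), 'joint_velocities': array([-0.00058238,  0.00045772, -0.00151928,  0.00056381,  0.00048023,
        0.00025099, -0.00118288]), 'tau': array([ 1.11678560e-04, -6.25438571e+01,  4.85648692e-02, -3.91617930e+01,
        1.61250302e-02,  9.37184610e-03, -7.03717592e-05]), 'position': array([0.24887956, 0.57292994, 0.2475354 ]), 'ee_rot': array([ 2.03442624e-01,  9.79086626e-01, -6.84904597e-04, -9.72461961e-05]), 'ft_force': array([0.78487425, 0.18443767, 0.35514202]), 'torque': array([ 0.03315847, -0.0479572 , -0.02267722]), 'grasp_force': 0.0, 'grip_width': 1.0006489465776187}
{'fx': 469.46857497522114, 'fy': 469.46857497522114, 'cx': 260.87211646678355, 'cy': 191.39293852058776, 'rvec': array([ 1.35056595,  2.21609489, -0.92920458]), 'tvec': array([ 0.28817362, -0.26516973,  2.13888817])}
{'fx': 363.8253308009156, 'fy': 363.8253308009156, 'cx': 257.00865989389, 'cy': 186.0190699514078, 'rvec': array([ 2.17110672, -2.21643717,  0.07881754]), 'tvec': array([-0.00264143,  0.60910048,  1.48550351])}
```

View pics/scene0.png

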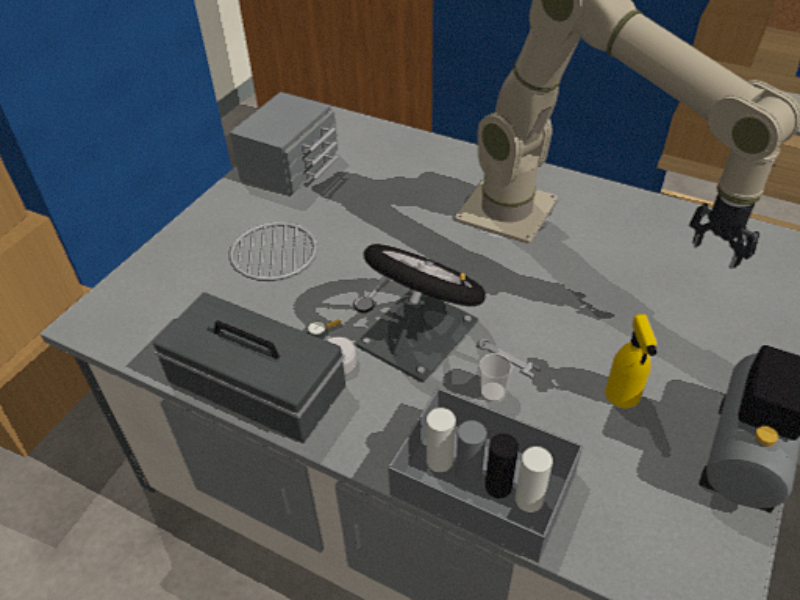

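View pics/top0.png

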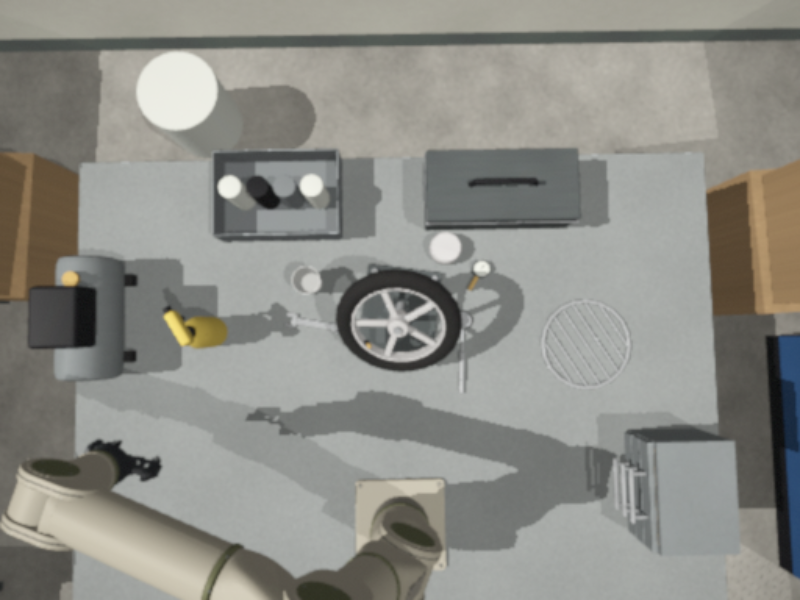

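The top view (image up = +x, left = +y) shows the hub near (398,325) and the brass valve cap near (369,345), at lower left. That puts the valve about 125° anticlockwise. I'll zoom in for a model fit.

```bash
python3 - <<'E'
import cv2,numpy as np
a=np.load("top.npz")["color"][:,:,::-1]
c=a[165:245,205:305];cv2.imwrite("pics/crop.png",cv2.resize(c,None,fx=7.5,fy=7.5,interpolation=cv2.INTER_CUBIC))
E
```

```text
(no output)
```

View pics/crop.png

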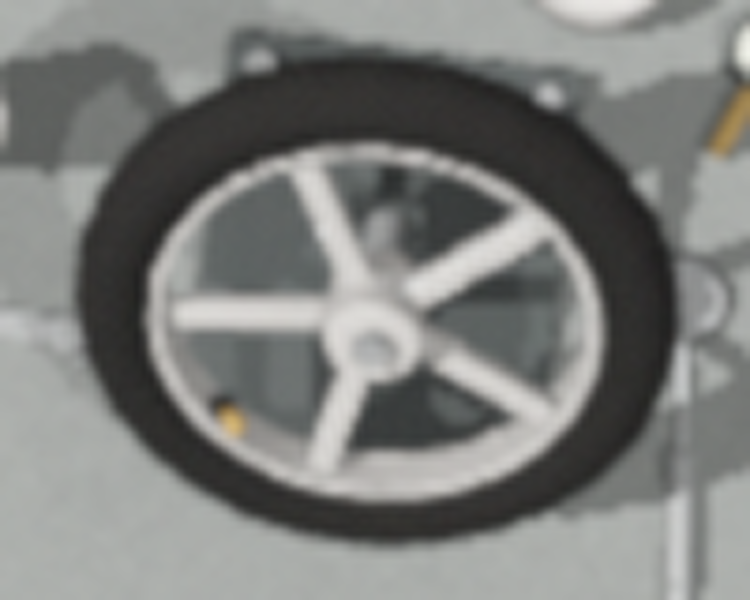

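```bash
cat > h.py <<'E'
import cv2,numpy as np
from scipy.spatial.transform import Rotation as R
from scipy.optimize import least_squares
def frame(x,y,yaw):
    Rz=R.from_euler('z',yaw).as_matrix()
    ax=Rz@[-.643,0,.766];up=Rz@[.766,0,.643];lf=Rz@[0,1,0]
    return np.array([x,y,.175]),up,lf,ax
def pt(p,r,ang,h):  # ang deg anticlockwise from 12 o'clock
    H,u,l,a=frame(*p[:3]);t=np.radians(ang);return H+r*(np.cos(t)*u+np.sin(t)*l)+h*a
def proj(c,P): return cv2.projectPoints(np.array(P).reshape(-1,1,3),c["rvec"],c["tvec"],np.array([[c["fx"],0,c["cx"]],[0,c["fy"],c["cy"]],[0,0,1]]),None)[0].reshape(-1,2)
E
python3 - <<'E'
from h import *
c=np.load("top.npz")
px=np.array([(233,420),(375,348),(305,170),(180,312),(323,468),(548,412),(535,222),(257,58),(548,95)])
uv=np.array([205,165])+(px+.5)/7.5-.5
d=np.degrees
def f(p):
    t=p[3]*57.296
    P=[pt(p,92,0,0)*0]*0
    P=[pt(p,.090,t,.030),pt(p,0,0,.023)]+[pt(p,.105,t+a,.006) for a in (252,324,36,108,180)]
    # order matched below
    Rz=R.from_euler('z',p[2]).as_matrix()
    for s in (1,-1): P.append(np.array([p[0],p[1],0])+Rz@[.15-p[4],s*(.1-p[4]),.014])
    return (proj(c,P)-uv)
for perm in (0,):
  best=None
  for th in np.radians([100,120,140]):
    s=least_squares(lambda p:f(p).ravel(),[.5,0,-.1,th,.02],loss='soft_l1')
    if best is None or s.cost<best.cost:best=s
print(best.x,np.degrees(best.x[2:4]),best.cost);print(f(best.x).round(1))
E
```

```text
[ 0.52533211 -0.00485301 -0.13285795  2.32257981  0.01849759] [ -7.61219993 133.07402096] 5.60460491540594
[[-0.1  1.2]
 [ 0.  -1. ]
 [-0.5 -2.3]
 [-1.9  0.4]
 [-0.2  0. ]
 [ 0.4  0.6]
 [ 2.2 -0.1]
 [ 0.1  0.3]
 [ 0.3 -0.2]]
```

```bash
cat >> h.py <<'E'
S=[.5253,-.0049,-.1329]
def tgt(r,ang,tip):  # TCP so that the tip is 'tip' below the wheel plane (vertical, at finger centre)
    P=pt(S,r,ang,0);P[2]+=-tip+.017;return P
def rows(Ps,yaw=None):
    from workcell import readout
    o=readout.get_obs();M=R.from_quat(o["ee_rot"]).as_matrix()
    yx=np.degrees(np.arctan2(M[1,1],M[0,1]))
    print("t",o["clock"],"pos",o["position"].round(4),"yangle",yx.round(1),"F",o["ft_force"].round(1))
    for P in Ps: print(np.array(P).round(3),(M.T@(np.array(P)-o["position"])/.4).round(3))
E
python3 - <<'E'
from h import *
a=tgt(.068,274,.008);b=a.copy();b[2]=.33
c=np.array([.249,.573,.33]); rows([c,b,a])
E
```

```text
t 0.1 pos [0.2489 0.573  0.2476] yangle 66.5 F [ 0.2 -0.3 -0. ]
[0.249 0.573 0.33 ] [-0.    -0.    -0.206]
[ 0.52  -0.073  0.33 ] [-1.264 -1.211 -0.204]
[ 0.52  -0.073  0.187] [-1.264 -1.21   0.153]
```

```bash
python3 -m crank '[[0,0,-0.1,-0.1],[0,0,-0.206,-0.2],[0,0,-0.206,-0.263],[-0.07,-0.07,-0.206,-0.263],[-0.14,-0.14,-0.206,-0.263]]' -1 20; python3 - <<'E'
from h import *
a=tgt(.068,274,.008);a[2]=.33
rows([a])
E
```

```text
clock: 0.52
position: [0.277, 0.4999, 0.3299]
ee_rot: [0.065, 0.998, -0.0, -0.0]
ft_force: [1.7, -0.4, 0.2]
grip_width: 0.301
grasp_force: 0.0
t 0.5167 pos [0.277  0.4999 0.3299] yangle 82.5 F [ 1.7 -0.4  0.2]
[ 0.52  -0.073  0.33 ] [-0.788 -1.34  -0.   ]
```

```bash
python3 -m crank '[[-0.05,-0.09,0,0],[-0.1,-0.18,0,0],[-0.15,-0.27,0,0],[-0.2,-0.36,0,0],[-0.25,-0.43,0,0]]' && python3 -m crank '[[-0.05,-0.09,0,0],[-0.1,-0.18,0,0],[-0.15,-0.27,0,0],[-0.2,-0.36,0,0],[-0.25,-0.43,0,0]]' && python3 -m crank '[[-0.05,-0.09,0,0],[-0.1,-0.18,0,0],[-0.15,-0.27,0,0],[-0.2,-0.36,0,0],[-0.27,-0.46,0,0]]'; python3 - <<'E'
from h import *
a=tgt(.068,274,.008);a[2]=.33
rows([a])
E
```

```text
clock: 0.93
position: [0.3546, 0.3127, 0.3307]
ee_rot: [0.068, 0.998, 0.0, -0.0]
ft_force: [0.6, 0.1, 1.4]
grip_width: 0.001
grasp_force: 0.0
clock: 1.35
position: [0.4304, 0.1286, 0.3308]
ee_rot: [0.068, 0.998, 0.0, 0.0]
ft_force: [0.5, 0.2, -0.3]
grip_width: 0.001
grasp_force: 0.0
clock: 1.77
position: [0.5091, -0.0609, 0.3309]
ee_rot: [0.067, 0.998, 0.0, 0.0]
ft_force: [1.1, 0.1, -0.3]
grip_width: -0.002
grasp_force: 0.0
t 1.7667 pos [ 0.5091 -0.0609  0.3309] yangle 82.3 F [ 1.1  0.1 -0.3]
[ 0.52  -0.073  0.33 ] [-0.031 -0.025  0.002]
```

```bash
python3 -m crank '[[-0.015,-0.012,0.05,0],[-0.031,-0.025,0.1,0],[-0.031,-0.025,0.15,0],[-0.031,-0.025,0.2,0],[-0.031,-0.025,0.2,0]]'; python3 - <<'E'
from h import *
from workcell import imaging
p=S;ims=[]
for n,(u,v) in (("top",(205,165)),("scene",(225,145))):
    c=imaging.camera(n);a=cv2.resize(np.ascontiguousarray(c["color"][v:v+80,u:u+100,::-1]),None,fx=5,fy=5,interpolation=cv2.INTER_CUBIC)
    def L(P,col):
        q=((proj(c,P)-[u,v]+.5)*5).astype(int);cv2.polylines(a,[q.reshape(-1,1,2)],False,col,1)
    A=range(0,361,10)
    for r in (.105,.15): L([pt(p,r,t,0) for t in A],(0,255,0))
    for k in (36,108,180,252,324): L([pt(p,r,133+k,.006) for r in (.024,.105)],(0,0,255))
    L([pt(p,.095,133,.012),pt(p,.09,133,.033)],(255,0,255)); ims.append(a)
im=np.hstack(ims);cv2.imwrite("pics/a1.png",cv2.resize(im,(800,320)))
E
```

```text
clock: 2.18
position: [0.5183, -0.07, 0.2469]
ee_rot: [0.067, 0.998, -0.0, -0.003]
ft_force: [-0.6, 0.2, 0.5]
grip_width: -0.0
grasp_force: 0.0
```

View pics/a1.png

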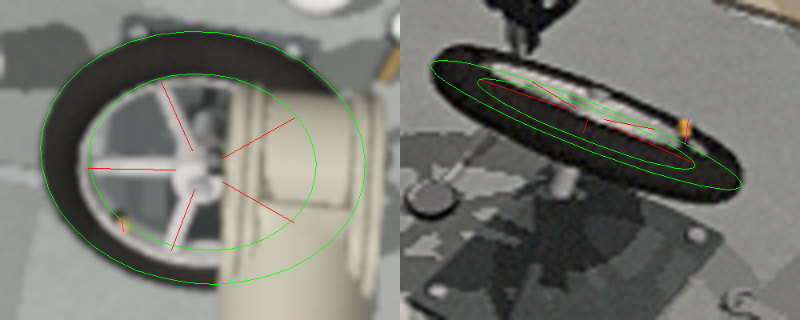

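The overlay matches the wheel to within a few mm in both views: tyre ring, spokes and cap at top-panel (124,224). The fingers hover over the right-hand gap, so I'll descend.

```bash
python3 -m crank '[[0,0,0.04,0],[0,0,0.08,0],[0,0,0.11,0],[0,0,0.14,0],[0,0,0.158,0]]'; python3 - <<'E'
from h import *
rows([tgt(.068,a,t) for a,t in ((274,.008),(262,.008),(250,.008),(238,.007),(226,.006),(214,.005))])
E
```

```text
clock: 2.7
position: [0.5202, -0.07, 0.1869]
ee_rot: [0.067, 0.998, 0.0, -0.0]
ft_force: [-0.5, -0.3, -0.3]
grip_width: -0.002
grasp_force: 0.0
t 2.7 pos [ 0.5202 -0.07    0.1869] yangle 82.3 F [-0.5 -0.3 -0.3]
[ 0.52  -0.073  0.187] [-0.    -0.007 -0.   ]
[ 0.509 -0.071  0.178] [ 0.027 -0.005  0.023]
[ 0.499 -0.066  0.169] [0.054 0.003 0.045]
[ 0.49  -0.058  0.162] [0.078 0.019 0.063]
[ 0.483 -0.049  0.156] [0.099 0.04  0.078]
[ 0.477 -0.037  0.151] [0.117 0.068 0.09 ]
```

```bash
python3 -m crank '[[0.013,-0.006,0.011,0],[0.027,-0.005,0.023,0],[0.04,-0.001,0.034,0],[0.054,0.003,0.045,0],[0.066,0.011,0.054,0]]' && python3 - <<'E'
from h import *
rows([tgt(r,a,t) for r,a,t in ((.068,238,.007),(.069,226,.006),(.070,214,.005),(.072,202,.003),(.073,190,.003))])
E
```

```text
clock: 3.12
position: [0.4946, -0.0621, 0.1662]
ee_rot: [0.067, 0.998, 0.0, 0.001]
ft_force: [2.0, -0.4, 1.0]
grip_width: 0.002
grasp_force: 1.1
t 3.1167 pos [ 0.4946 -0.0621  0.1662] yangle 82.3 F [ 2.  -0.4  1. ]
[ 0.49  -0.058  0.162] [0.012 0.008 0.011]
[ 0.482 -0.049  0.155] [0.035 0.028 0.027]
[ 0.476 -0.038  0.15 ] [0.054 0.054 0.041]
[ 0.471 -0.025  0.146] [0.071 0.084 0.05 ]
[ 0.469 -0.01   0.143] [0.081 0.12  0.058]
```

```bash
python3 -m crank '[[0.012,0.008,0.011,0],[0.024,0.018,0.019,0],[0.035,0.028,0.027,0],[0.045,0.041,0.034,0],[0.054,0.054,0.041,0]]' && python3 - <<'E'
from h import *
from workcell import imaging
rows([tgt(r,a,t) for r,a,t in ((.070,214,.005),(.072,202,.003),(.073,190,.003),(.074,178,.003),(.073,166,.003),(.071,154,.004))])
ims=[imaging.camera(n)["color"][v:v+80,u:u+100,::-1] for n,u,v in (("top",205,165),("scene",225,145))]
cv2.imwrite("pics/a2.png",cv2.resize(np.hstack(ims),(800,320),interpolation=cv2.INTER_CUBIC))
E
```

```text
clock: 3.53
position: [0.4747, -0.0381, 0.1491]
ee_rot: [0.067, 0.998, -0.0, -0.001]
ft_force: [-0.8, -2.1, 2.6]
grip_width: -0.002
grasp_force: 1.2
t 3.5333 pos [ 0.4747 -0.0381  0.1491] yangle 82.3 F [-0.8 -2.1  2.6]
[ 0.476 -0.038  0.15 ] [-0.003  0.001 -0.001]
[ 0.471 -0.025  0.146] [0.013 0.032 0.008]
[ 0.469 -0.01   0.143] [0.023 0.067 0.016]
[0.469 0.005 0.141] [0.027 0.106 0.019]
[0.474 0.02  0.143] [0.022 0.143 0.014]
[0.481 0.032 0.147] [0.008 0.177 0.005]
```

View pics/a2.png

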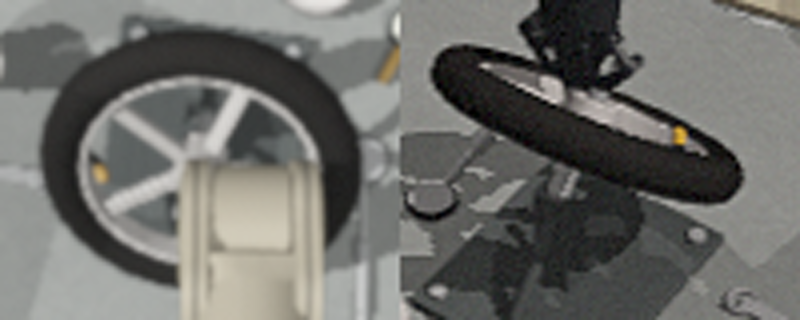

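The valve cap has moved to top-panel (98,170), about 97°, and nothing has been disturbed. Continuing along the bottom.

```bash
python3 -m crank '[[0.006,0.016,0.004,0],[0.013,0.032,0.008,0],[0.018,0.05,0.012,0],[0.023,0.067,0.016,0],[0.026,0.087,0.018,0]]' && python3 - <<'E'
from h import *
rows([tgt(r,a,t) for r,a,t in ((.074,184,.003),(.074,178,.003),(.073,172,.003),(.073,166,.003),(.071,160,.004),(.071,154,.004),(.07,148,.005),(.07,142,.005))])
E
```

```text
clock: 4.05
position: [0.4702, -0.0016, 0.1421]
ee_rot: [0.067, 0.998, -0.0, -0.0]
ft_force: [0.5, -3.5, 1.9]
grip_width: -0.002
grasp_force: 1.4
t 4.05 pos [ 0.4702 -0.0016  0.1421] yangle 82.3 F [ 0.5 -3.5  1.9]
[ 0.469 -0.003  0.142] [ 0.004 -0.003  0.001]
[0.469 0.005 0.141] [0.004 0.017 0.002]
[0.472 0.013 0.143] [ 0.001  0.036 -0.001]
[0.474 0.02  0.143] [-0.002  0.054 -0.003]
[0.478 0.026 0.145] [-0.01   0.071 -0.008]
[0.481 0.032 0.147] [-0.015  0.088 -0.012]
[0.485 0.038 0.149] [-0.024  0.103 -0.017]
[0.489 0.043 0.152] [-0.032  0.118 -0.024]
```

```bash
python3 -m crank '[[0.004,0.017,0.002,0],[0.001,0.036,-0.001,0],[-0.002,0.054,-0.003,0],[-0.01,0.071,-0.008,0],[-0.015,0.088,-0.012,0]]' && python3 - <<'E'
from h import *
from workcell import imaging
rows([tgt(r,a,t) for r,a,t in ((.071,154,.004),(.07,148,.005),(.07,142,.005),(.07,136,.005),(.07,130,.005))])
ims=[imaging.camera(n)["color"][v:v+80,u:u+100,::-1] for n,u,v in (("top",205,165),("scene",225,145))]
cv2.imwrite("pics/a3.png",cv2.resize(np.hstack(ims),(800,320),interpolation=cv2.INTER_CUBIC))
E
```

```text
clock: 4.47
position: [0.4815, 0.0329, 0.1473]
ee_rot: [0.067, 0.998, 0.0, -0.0]
ft_force: [-1.2, -1.9, 1.1]
grip_width: 0.003
grasp_force: 0.9
t 4.4667 pos [0.4815 0.0329 0.1473] yangle 82.3 F [-1.2 -1.9  1.1]
[0.481 0.032 0.147] [ 0.001 -0.001  0.001]
[0.485 0.038 0.149] [-0.007  0.014 -0.004]
[0.489 0.043 0.152] [-0.015  0.029 -0.011]
[0.494 0.048 0.155] [-0.025  0.042 -0.018]
[0.498 0.053 0.158] [-0.035  0.055 -0.027]
```

View pics/a3.png

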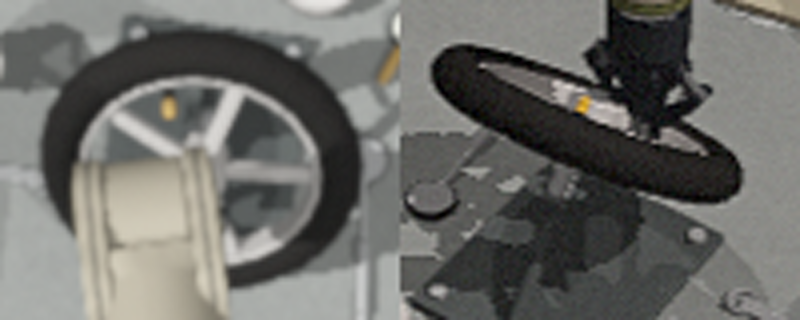

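The cap is now at top-panel (168,104), roughly 25° left of top. I'll measure the angle numerically.

```bash
cat >> h.py <<'E'
def cap(c,u,v):
    h=cv2.cvtColor(np.ascontiguousarray(c["color"]),cv2.COLOR_RGB2HSV)[v:v+80,u:u+88].astype(int)
    m=((abs(h[...,0]-19)<8)&(h[...,1]>110)&(h[...,2]>90)).astype(np.uint8)
    n,l,st,ce=cv2.connectedComponentsWithStats(m);k=1+np.argmax(st[1:,4]);return ce[k]+[u,v],st[k,4]
def theta(cs):
    m=[cap(cs["top"],205,165),cap(cs["scene"],225,145)];out=[]
    for n,(q,k) in zip(("top","scene"),m):
        T=np.arange(-60,180,.5);d=[np.linalg.norm(proj(cs[n],[pt(S,.088,t,.027)])[0]-q) for t in T];i=np.argmin(d);out.append((n,q.round(1),k,T[i],round(d[i],2)))
    # brass cap alone, plain and mean
    print(out)
E
python3 - <<'E'
from h import *
from workcell import imaging
theta({n:np.load(n+".npz") for n in("top","scene")})
theta({n:imaging.camera(n) for n in("top","scene")})
E
```

```text
[('top', array([235.3, 220. ]), np.int32(3), np.float64(129.5), np.float64(0.25)), ('scene', array([295.7, 176.5]), np.int32(14), np.float64(129.0), np.float64(0.41))]
[('top', array([248.6, 190.8]), np.int32(9), np.float64(18.5), np.float64(0.93)), ('scene', array([269.8, 170.8]), np.int32(12), np.float64(18.5), np.float64(0.75))]
```

```bash
python3 -m crank '[[-0.003,0.007,-0.002,0],[-0.007,0.014,-0.004,0],[-0.011,0.022,-0.007,0],[-0.015,0.029,-0.011,0],[-0.015,0.029,-0.011,0]]' && python3 - <<'E'
from h import *
from workcell import imaging
theta({n:imaging.camera(n) for n in("top","scene")})
rows([tgt(r,a,t) for r,a,t in ((.07,142,.005),(.07,136,.005),(.07,130,.005))])
E
```

```text
clock: 5.08
position: [0.4879, 0.0437, 0.1513]
ee_rot: [0.067, 0.998, 0.0, -0.001]
ft_force: [-6.6, 3.9, 3.6]
grip_width: -0.003
grasp_force: 0.4
[('top', array([252.2, 191. ]), np.int32(9), np.float64(10.0), np.float64(0.4)), ('scene', array([266.8, 169.4]), np.int32(12), np.float64(10.5), np.float64(0.63))]
t 5.1833 pos [0.488  0.0438 0.1514] yangle 82.3 F [-5.4  1.8  1.7]
[0.489 0.043 0.152] [-0.003 -0.001 -0.   ]
[0.494 0.048 0.155] [-0.012  0.013 -0.008]
[0.498 0.053 0.158] [-0.022  0.026 -0.017]
```

```bash
python3 -m crank '[[-0.004,0.004,-0.003,0],[-0.008,0.009,-0.005,0],[-0.012,0.013,-0.008,0],[-0.012,0.013,-0.008,0]]' && python3 - <<'E'
from h import *
from workcell import imaging
theta({n:imaging.camera(n) for n in("top","scene")})
rows([tgt(r,a,t) for r,a,t in ((.07,136,.005),(.07,130,.005),(.073,150,.005),(.073,150,-.10))])
E
```

```text
clock: 5.52
position: [0.4932, 0.0486, 0.1545]
ee_rot: [0.067, 0.998, 0.001, -0.001]
ft_force: [-6.1, 4.8, 3.1]
grip_width: -0.002
grasp_force: 1.0
[('top', array([255.2, 190.7]), np.int32(10), np.float64(3.5), np.float64(0.73)), ('scene', array([263.9, 168.4]), np.int32(10), np.float64(3.5), np.float64(0.84))]
t 5.6167 pos [0.4932 0.0486 0.1546] yangle 82.4 F [-6.7  5.   3.5]
[0.494 0.048 0.155] [-0.001 -0.    -0.   ]
[0.498 0.053 0.158] [-0.011  0.012 -0.009]
[0.482 0.038 0.146] [ 0.024 -0.031  0.021]
[0.482 0.038 0.251] [ 0.024 -0.03  -0.242]
```

```bash
python3 -m crank '[[0.01,-0.012,0.008,0],[0.02,-0.025,0.015,0],[0.02,-0.025,-0.05,0],[0.02,-0.025,-0.14,0],[0.02,-0.025,-0.242,0]]' && python3 -m crank '[[0.02,0.02,-0.1,0],[0.03,0.1,-0.2,0],[0.03,0.2,-0.2,0],[0.03,0.3,-0.2,0],[0.03,0.4,-0.2,0]]' && python3 -m crank '[[0.03,0.1,0,0],[0.06,0.2,0,0],[0.09,0.3,0,0],[0.12,0.4,0,0],[0.12,0.4,0,0]]' && python3 - <<'E'
from h import *
from workcell import imaging
cs={n:imaging.camera(n) for n in("top","scene")}
theta(cs)
for n in cs: np.savez(n+"2.npz",**cs[n])
c=cs["top"]["color"][165:245,205:305,::-1];cv2.imwrite("pics/a4.png",cv2.resize(c,None,fx=7.5,fy=7.5,interpolation=cv2.INTER_CUBIC))
E
```

```text
clock: 6.03
position: [0.4838, 0.0378, 0.2516]
ee_rot: [0.068, 0.998, -0.001, -0.001]
ft_force: [1.5, 0.1, 0.2]
grip_width: -0.002
grasp_force: 0.0
clock: 6.45
position: [0.4946, 0.1986, 0.3329]
ee_rot: [0.068, 0.998, 0.001, 0.001]
ft_force: [0.5, -0.9, -0.5]
grip_width: 0.001
grasp_force: 0.0
clock: 6.87
position: [0.4638, 0.3708, 0.3299]
ee_rot: [0.062, 0.998, 0.001, -0.001]
ft_force: [-1.6, 1.3, -0.7]
grip_width: 0.001
grasp_force: 0.0
[('top', array([255.2, 190.7]), np.int32(10), np.float64(3.5), np.float64(0.73)), ('scene', array([264.2, 168.1]), np.int32(15), np.float64(4.0), np.float64(0.48))]
```

View pics/a4.png

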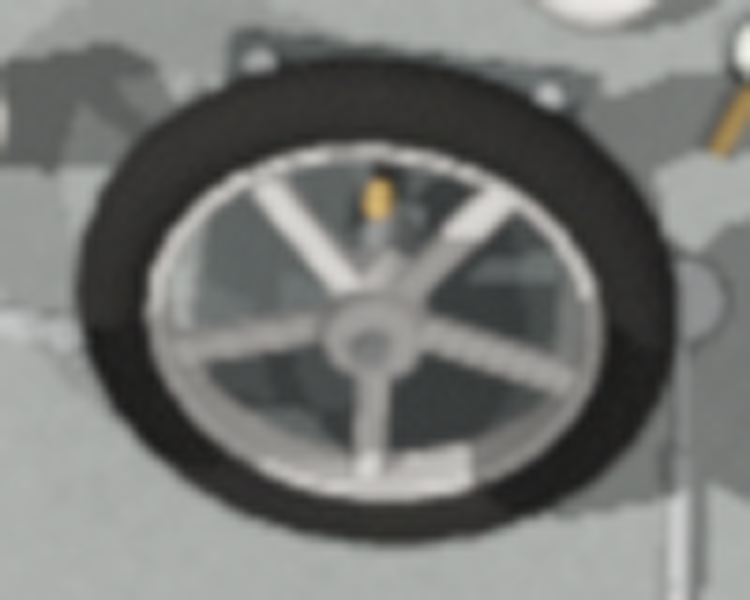

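The valve cap is at (377,198), close to twelve o'clock, with spoke S180 pointing straight down. I'll refit the pose from the tyre silhouette to confirm the angle.

```bash
python3 - <<'E'
from h import *
c=np.load("top2.npz");a=c["color"]
v=cv2.resize(a[165:245,205:305].max(2),None,fx=4,fy=4,interpolation=cv2.INTER_CUBIC)
m=(v<78).astype(np.uint8);m=cv2.morphologyEx(m,cv2.MORPH_OPEN,np.ones((13,13)))
n,l,st,ce=cv2.connectedComponentsWithStats(m);k=1+np.argmax(st[1:,4]);ys,xs=np.where(l==k)
q=np.c_[xs,ys]; q=(q+.5)/4-.5+[205,165]
D=np.radians(np.arange(0,360,10));D=np.c_[np.cos(D),np.sin(D)];hm=(q@D.T).max(0)
A,B=np.meshgrid(np.radians(np.arange(0,360,5)),np.radians(np.arange(0,360,15)));A=A.ravel();B=B.ravel()
def tor(p):
    H,u,l,x=frame(*p[:3]);r=(.128+.022*np.cos(B))[:,None]
    return H+r*(np.cos(A)[:,None]*u+np.sin(A)[:,None]*l)+(.022*np.sin(B))[:,None]*x
px=np.array([(375,340),(263,185),(180,352),(368,468),(570,382),(505,192),(258,58),(548,94)])
uv=np.array([205,165])+(px+.5)/7.5-.5
def f(p):
    t=np.degrees(p[3])
    P=[pt(p,0,0,.023)]+[pt(p,.105,t+s,.006) for s in (36,108,180,252,324)]
    Q=proj(c,P)-uv[:6]; dirs=uv[1:6]-uv[0]; 
    # spokes: only the tangential error counts (end radius hard to see)
    nrm=np.c_[-dirs[:,1],dirs[:,0]]/np.linalg.norm(dirs,axis=1)[:,None]
    tan=(Q[1:]*nrm).sum(1)
    Rz=R.from_euler('z',p[2]).as_matrix()
    b=proj(c,[np.array([p[0],p[1],0])+Rz@[.15-p[4],s*(.1-p[4]),.014] for s in (1,-1)])-uv[6:]
    return np.r_[(proj(c,tor(p))@D.T).max(0)-hm,Q[0]*2,tan*2,b.ravel()*2]
s=least_squares(f,[*S,.06,.02],loss='soft_l1')
print(s.x,np.degrees(s.x[2:4]),s.cost);r=f(s.x).round(1);print(r[:36].std(),r[36:])
print("cap",proj(c,[pt(s.x,.088,t,.027) for t in (-6,0,6)]).round(1))
E
```

```text
[ 0.52573433 -0.00403266 -0.13815972  0.05810135  0.01863192] [-7.91596885  3.32896194] 5.320114899081686
0.30025709148603685 [-0.5  0.  -0.  -0.3 -0.4 -0.   0.8  0.   0.4  0.4 -0. ]
cap [[259.1 191.9]
 [256.5 191.5]
 [253.9 191.3]]
```

The fits agree on about +3.3° to +4° (limit 7°). The wheel is at rest and the arm is clear, so I'll let it settle and hand in.

```bash
python3 -m crank '[[0,0,0,0],[0,0,0,0],[0,0,0,0],[0,0,0,0],[0,0,0,0]]' && python3 - <<'E'
from h import *
from workcell import imaging,manip
theta({n:imaging.camera(n) for n in("top","scene")})
print(manip.hand_in())
E
```

```text
clock: 7.38
position: [0.4683, 0.3613, 0.3318]
ee_rot: [0.068, 0.998, 0.0, 0.0]
ft_force: [0.4, -0.6, -0.4]
grip_width: -0.0
grasp_force: 0.0
[('top', array([255.2, 190.7]), np.int32(10), np.float64(3.5), np.float64(0.73)), ('scene', array([264.2, 168.1]), np.int32(15), np.float64(4.0), np.float64(0.48))]
the job is handed in; nothing more can be done
None
```

I turned the wheel until the valve was about 3–4° from twelve o'clock (the limit is 7°), left it at rest with the arm clear, and handed the job in at about 7.5 s; no verdict came back.

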